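# Turn the desk carousel to its drawer and hook the drawer open

## Task

Push the rim of the turntable round until the organizer's drawer squarely faces the near edge of the desk, with the drawer still shut and without pushing on the organizer's boxes or its drawer to turn it. Then hook the drawer's bar pull with a fingertip, without pinching it, and gently draw the drawer out about 5 cm so that the USB stick inside can be reached, leaving it open and facing front. Do not lift anything, do not upset what stands in the organizer, and leave the other things on the desk where they are.

Things in the scene. Friction and masses are not known exactly. Their poses are not given: they have to be found in the camera images.
- turntable_foot: Fixed round black foot, 196 mm across, 12 mm high, under the turntable. Origin on the desk top (z = 0), on the turntable's vertical axis. It never turns: its x axis points straight away from the robot, square to the near edge of the desk, so front is its -x. The turntable turns both ways for more than a whole turn, with a little friction (about 1.2 N at the rim), and stays where it is left.
- rim_gap (a point): Point on the grey turntable's rim straight below the drawer pull, 135 mm from the axis, 25 mm up. The disc has 135 mm radius, z = 16 to 34 mm. Ten round lobes of the same height (16 mm radius, centres 131 mm from the axis, reaching to 147 mm) stand evenly round it. This point is the middle of a gap between two lobes; gaps repeat every 36 degrees, 55 mm wide, to push a lobe with a fingertip.
- organizer: White organizer on the turntable, turning with it, 132 mm (x) by 104 mm (y). Origin on the turntable's axis at z = 0; the drawer opens toward its -x. Drawer case z = 34 to 86 mm, front face 67 mm from the axis; on top, over the drawer front, a shallow tray (rim z = 95 mm), and behind the axis three deep bins (rim z = 131 mm, to 70 mm from the axis).
- drawer_pull (a point): Middle of the steel bar pull of the organizer's only drawer: 8 mm thick, 80 mm long, level, 64 mm above the desk, 106 mm from the axis when shut. Between bar and drawer front is a gap of 35 mm, open above and below (turntable top z = 34 mm), 70 mm wide between the bar's end arms: a finger put down into it can draw the drawer out. Site axes as the organizer's.
- drawer (a joint): How far the drawer is out, m: 0 shut, 0.075 at its stop. It slides with about 1.5 N of friction and stays where it is left.
- glue_stick_mid (a point): Centre of a loose upright glue stick, 24 mm across, 88 mm high, in one of the two small deep bins.
- correction_bottle_mid (a point): Centre of a loose small upright bottle, 30 mm across, 65 mm high, in the large deep bin.
- battery_mid (a point): Centre of a loose upright battery cell, 26 mm across, 48 mm high, in the other small deep bin.
- eraser_mid (a point): Centre of a loose eraser, 22 x 55 x 12 mm, lying in the shallow tray over the drawer.
- usb_stick_mid (a point): Centre of a loose USB stick, 18 x 58 x 9 mm, lying inside the drawer.
- tape_roll_mid (a point): Roll of tape lying flat, 104 x 102 x 25 mm; loose bystander on the desk near the turntable. The point is its centre.
- stapler_mid (a point): Stapler, 38 x 165 x 50 mm; loose bystander on the desk near the turntable. The point is its centre.
- hole_punch_mid (a point): Two-hole punch, 46 x 115 x 62 mm, left of the turntable; loose bystander on the desk near the turntable. The point is its centre.
- rubber_stamp_mid (a point): Rubber stamp with a turned handle, 25 x 60 x 72 mm; loose bystander on the desk near the turntable. The point is its centre.
- sticky_pad_mid (a point): Pad of sticky notes, 62 x 62 x 16 mm; loose bystander on the desk near the turntable. The point is its centre.
- desk_calculator_mid (a point): Pocket calculator, 115 x 68 x 16 mm; loose bystander on the desk near the turntable. The point is its centre.
There are look-alikes about, which are no part of the job. There is more than one size of the part that bears correction_bottle_mid; the job needs the smallest.

How it is judged:
On the way, in this order (a step that is already met when the one before it is completed fails the run):
1. the drawer faces the near edge of the desk within 11 degrees, still shut, the turntable at rest (angle between the x axis of organizer and the x axis of turntable_foot, either way round below 0.2 rad and x of drawer_pull in the frame of turntable_foot below -0.05 m and value of joint drawer below 0.008 m and linear speed of organizer below 0.01 m/s and angular speed of organizer below 0.05 rad/s), for 0.2 s.
2. the drawer is drawn out at least 38 mm while it faces front (angle between the x axis of organizer and the x axis of turntable_foot, either way round below 0.2 rad and x of drawer_pull in the frame of turntable_foot below -0.05 m and value of joint drawer above 0.038 m), for 0.2 s.
At the end, for the whole second after the job is handed in: The drawer faces the near edge of the desk within 0.2 rad (11 degrees) and is out by at least 38 mm; the turntable is at rest; glue stick and bottle stand in their bins (tilt under 0.6 rad), and all five things in the organizer are at their heights (within 15 mm) (all of step 2 and linear speed of organizer below 0.01 m/s and angular speed of organizer below 0.05 rad/s and angle between each of glue_stick_mid, correction_bottle_mid's own z axis and vertical below 0.6 rad and height (world z) of glue_stick_mid between 0.115 and 0.145 m and height (world z) of battery_mid between 0.095 and 0.125 m and height (world z) of correction_bottle_mid between 0.103 and 0.133 m and height (world z) of eraser_mid between 0.077 and 0.107 m and height (world z) of usb_stick_mid between 0.0315 and 0.0615 m); the robot touches nothing.
It fails at once if the drawer comes out while it does not face front (value of joint drawer above 0.015 m and not (angle between the x axis of organizer and the x axis of turntable_foot, either way round below 0.2 rad and x of drawer_pull in the frame of turntable_foot below -0.05 m)).
It fails at once if the organizer is turned by its boxes or drawer instead of the rim (contact force between any of the fingers, the arm and organizer above 2 N and not (angle between the x axis of organizer and the x axis of turntable_foot, either way round below 0.2 rad and x of drawer_pull in the frame of turntable_foot below -0.05 m)).
It fails at once if the drawer or its pull is pinched or yanked (over 15 N) (contact force between the fingers and organizer above 15 N).
It fails at once if something in the organizer is lifted, or the glue stick or the bottle is tipped over (height (world z) of glue_stick_mid above 0.15 m or height (world z) of battery_mid above 0.13 m or height (world z) of correction_bottle_mid above 0.138 m or height (world z) of eraser_mid above 0.112 m or height (world z) of usb_stick_mid above 0.0665 m or angle between any of glue_stick_mid, correction_bottle_mid's own z axis and vertical above 0.6 rad).
It fails at once if a bystander on the desk is shifted by more than 25 mm (distance of any of tape_roll_mid, stapler_mid, hole_punch_mid, rubber_stamp_mid, sticky_pad_mid, desk_calculator_mid from where it was at the start of the episode above 0.025 m).
It also fails if it takes over 72 s, if anything falls off the work surface, if the arm or the gripper's body presses on something with over 40 N, if the wrist force passes 120 N, or if a joint passes its speed limit or range.

## Robot

A 7-joint arm with a two-finger parallel gripper is mounted at the origin on a cart in front of the work surface, level with it; the furniture and walls round the work are solid. World frame = base frame: x ahead of the robot, y to its left, z up, the work surface at z = 0. Lengths are in m, angles in rad, forces in N, time in s.
With the tool pointing down it reaches from about 0.425 to 0.95 m from the base axis. Payload 4.7 kg.
Tool frame: the origin (TCP) lies on the centre line of the jaws, within the pads' length; the fingertips stand robot.nose_length ahead of it and the grasp point (between the pads) lies 8 mm behind it (robot.nose_length is the distance from the TCP to the fingertips, in m); z points along the fingers, x is the direction in which the jaws open and shut, and the axes are right-handed (so a half turn about z gives the same grasp; the last joint's range is limited). The gripper opens to 85 mm and grips with 20 to 120 N. Pads are 22 mm wide; open, the fingers measure 114 mm over their backs; the gripper's body (76 mm by 85 mm) begins 54 mm behind the grasp point. The pads swing forward as they close: fully open they stand 13 mm farther back than shut.
Start: joints at [1.139, 0.469, -0.049, 1.532, 0.024, 1.141, -0.082], TCP at [0.265, -0.621, 0.242] pointing down, gripper open.
Joint ranges: [-2.59, 2.59], [-0.33, 1.99], [-1.39, 1.29], [0.1, 2.45], [-1.04, 4.18], [0.21, 1.99], [-2.66, 2.66]. Speed limits (rad/s): [2.57, 2.57, 3.14, 3.14, 3.14, 3.14, 3.14].

## Interface

Orientations are given as [roll, pitch, yaw] about the fixed x, y, z axes, in that order (R = Rz(yaw) Ry(pitch) Rx(roll)).
In Python, from plant import robot gives the robot as it stands. Calls block until the motion is done:
- robot.goto(position, orientation): joint-space move of the TCP to a pose.
- robot.move_straight(position, vel=0.15, attitude=None, contact_N=None): straight line of the TCP; attitude=None keeps the orientation; vel is the mean speed in m/s. With contact_N (N) it stops when the force on the tool has changed by that much, and returns True; else False.
- robot.move_joints(angles): joint-space move.
- robot.grip(opening, strength=None): opening from 0.0 (shut) to 1.0 (fully open); strength is the grip in N (None keeps the last); returns when the fingers have stopped.
- robot.sleep(seconds).
- robot.inverse_kinematics(position, orientation): joint angles nearest the present ones, or None.
- robot.sense(): the state.
- robot.grab_frame(name): name is "side" or "top"; returns a dict with "image" (480x640x3 uint8, red, green, blue), "range_z" (480x640 float32, m along the optical axis (not along the pixel's ray), 0 where there is no reading), "fx", "fy", "cx", "cy" (pixels), "R" (3x3) and "t" (3): a world point X has camera coordinates R X + t. Camera axes: x right, y down, z forward; pixel columns grow to the right and rows downward; lengths in m; the calibration is good to about 2 mm. A picture is of the moment at which its call begins.
A pose or a line that the arm cannot do raises robot.IKError and nothing moves.
- robot.close_job(): hands the job in, once; it reports no verdict.
The state is a dict: "t": time; "joint_pos": joint angles; "joint_velocities": joint speeds; "effort": joint torques, N m; "tcp_pos": TCP position; "tcp_rot": TCP orientation; "wrist_force": force on the tool from outside, world axes, zero at the start; "torque": the same for the moment, N m; "opening": opening from 0.0 (shut) to 1.0 (fully open).
Only numpy, scipy, OpenCV 4.12 (cv2) and the standard library are available. Lean on these libraries where they do the work, as an engineer would, in place of code of your own. Each camera call takes 0.05 s, during which the arm holds its last target. There are 200 camera calls.

## Working session

There is one attempt and no reset: what is moved stays moved. The work goes in short steps, each a Python script; the robot and the scene stay as the last script left them, time stands still between calls to the robot, and variables do not carry over. Pictures are saved under pics/ and viewed, about 8 in all and at most 12, crops included, and the job is handed in when it is done.

```bash
mkdir -p pics; ls; cat > h.py <<'E'
from plant import robot
import numpy as np, cv2
def snap(n,tag):
    f=robot.grab_frame(n); np.savez(f'pics/{tag}.npz',**f); cv2.imwrite(f'pics/{tag}.png',f['image'][:,:,::-1]); return f
def cloud(f):
    v,u=np.mgrid[:480,:640]; z=f['range_z'].astype(float)
    c=np.stack([(u-f['cx'])/f['fx']*z,(v-f['cy'])/f['fy']*z,z],-1)
    return (c-f['t'])@f['R']   # R^T (c-t)
E
python3 - <<'E'
from h import *
for n in('top','side'):
    f=snap(n,n+'0'); print(n,f['fx'],f['R'].round(3).tolist(),f['t'], -f['R'].T@f['t'])
s=robot.sense(); print(robot.nose_length,s['t'],s['opening'],s['tcp_rot'],s['wrist_force'])
E
```

```text
pics
top 440.28710234554273 [[-0.001, -1.0, 0.005], [-0.995, 0.0, -0.098], [0.098, -0.005, -0.995]] [0.05589446 0.53061114 1.08067326] [0.4223825  0.06089245 1.12712564]
side 615.910101672425 [[-0.829, -0.56, 0.006], [-0.282, 0.409, -0.868], [0.483, -0.721, -0.497]] [0.50002968 0.20211341 1.265918  ] [-0.1403786   1.10957179  0.80160601]
0.011 0.1 0.996229045034162 [ 3.14151795e+00  1.68764035e-03 -1.16791563e+00] [0.37333326 0.67200992 0.22286111]
```

View pics/top0.png

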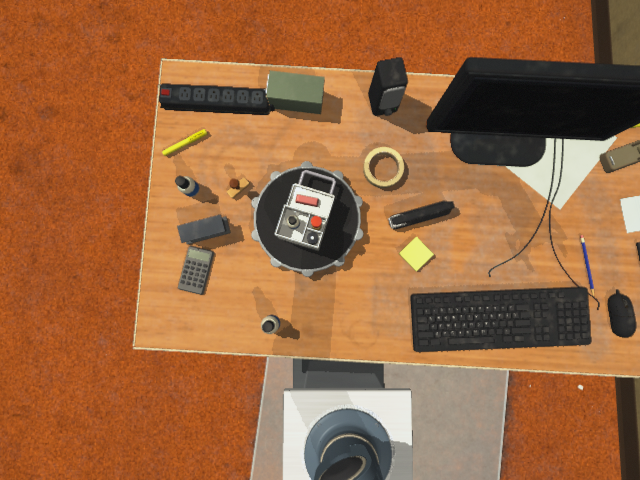

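View pics/side0.png

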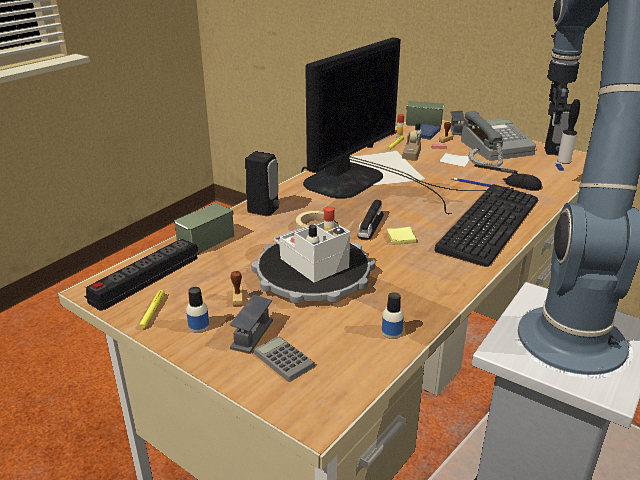

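The top view shows the organizer on the turntable at about (307,218), with the pull at about (318,178). It faces away from the robot and slightly right, so roughly 165° of turning is needed. The blue-labelled bottles at (187,187) and (270,325) on the desk are look-alikes. The small bottle meant is the one in the large bin at (292,222).

```bash
cat >> h.py <<'E'
def axis(f):
    # black disc contour top at z=.034 -> circle fit via grey lobes+disc points
    P=cloud(f); m=(abs(P[...,2]-.034)<.006)&(np.hypot(P[...,0]-.64,P[...,1]-.14)<.22)&(f['range_z']>0)
    n,l,s,_=cv2.connectedComponentsWithStats(m.astype(np.uint8)); k=1+np.argmax(s[1:,4]); return P,l==k
def plane(f,u,v,z):
    d=f['R'].T@np.array([(u-f['cx'])/f['fx'],(v-f['cy'])/f['fy'],1]); o=-f['R'].T@f['t']; return o+d*(z-o[2])/d[2]
E
python3 - <<'E'
from h import *
f=dict(np.load('pics/top0.npz')); P,m=axis(f); Q=P[m]
print('disc pts',len(Q),Q.min(0),Q.max(0))
c,_=cv2.minEnclosingCircle(Q[:,:2].astype(np.float32).reshape(-1,1,2)); print('enclosing',c,_)
c=np.array(c)
r=np.hypot(*(Q[:,:2]-c).T); a=np.degrees(np.arctan2(*(Q[:,:2]-c).T[::-1])); k=r>.139
# lobe phase, 36deg periodic
ph=np.angle(np.exp(1j*np.radians(a[k])*10).sum())/10; print('lobe phase deg',np.degrees(ph)%36)
R=np.hypot(P[...,0]-c[0],P[...,1]-c[1]); ok=f['range_z']>0
b=ok&(R<.125)&(R>.09)&(abs(P[...,2]-.066)<.010); B=P[b]; print('pull pts',len(B),B.mean(0),'ang',np.degrees(np.arctan2(*(B[:,:2].mean(0)-c)[::-1])), 'r',np.hypot(*(B[:,:2].mean(0)-c)))
b=ok&(R<.1)&(P[...,2]>.085)&(P[...,2]<.14); rect=cv2.minAreaRect(P[b][:,:2].astype(np.float32)); print('box',rect)
# obstacles
o=(ok&(P[...,2]>.008)&(P[...,2]<.4)&(R>.155)&(P[...,0]>.2)&(P[...,0]<1)&(P[...,1]<.6)&(P[...,1]>-.2)).astype(np.uint8)
n,l,s,_=cv2.connectedComponentsWithStats(o)
for i in range(1,n):
    if s[i,4]>40: q=P[l==i]; print(s[i],q.min(0).round(3),q.max(0).round(3))
for z in (.34,):pass
im=f['image'][140:300,220:400,::-1]; cv2.imwrite('pics/c0.png',cv2.resize(im,None,fx=4,fy=3.75 and 4,interpolation=cv2.INTER_CUBIC)[:600])
E
```

```text
disc pts 6111 [ 0.43232373 -0.04109458  0.0280178 ] [0.72439814 0.24075136 0.03997762]
enclosing (0.5785596370697021, 0.0995502695441246) 0.1468757688999176
lobe phase deg 0.6231844353584578
pull pts 163 [0.67394781 0.06941911 0.06780385] ang -17.53025274098204 r 0.10003394632406601
box ((0.5744056105613708, 0.1005953699350357), (0.10398732125759125, 0.1327933818101883), 72.7677230834961)
[ 368   57   40   59 1736] [ 0.846 -0.137  0.008] [ 0.932 -0.06   0.171]
[426  61  48  71 954] [ 0.771 -0.2    0.113] [ 0.802 -0.183  0.4  ]
[ 159   70  166   44 4845] [0.855 0.056 0.008] [0.943 0.484 0.085]
[162 129  46  27 298] [0.745 0.361 0.008] [0.814 0.476 0.023]
[364 147  40  41 672] [ 0.661 -0.147  0.008] [ 0.763 -0.046  0.032]
[175 176  24  20 356] [0.638 0.379 0.009] [0.681 0.421 0.101]
[227 177  23  21 266] [0.633 0.25  0.008] [0.686 0.304 0.074]
[388 206  40  23 492] [ 0.554 -0.2    0.008] [ 0.612 -0.107  0.054]
[177 214  53  30 926] [0.514 0.298 0.008] [0.583 0.415 0.068]
[400 237  26  34 537] [ 0.447 -0.2    0.008] [ 0.531 -0.136  0.021]
[ 178  246   36   48 1110] [0.39  0.338 0.008] [0.509 0.424 0.021]
[411 293  18  59 890] [ 0.246 -0.2    0.008] [ 0.39  -0.162  0.033]
[261 315  19  19 291] [0.296 0.167 0.008] [0.338 0.209 0.098]
```

View pics/c0.png

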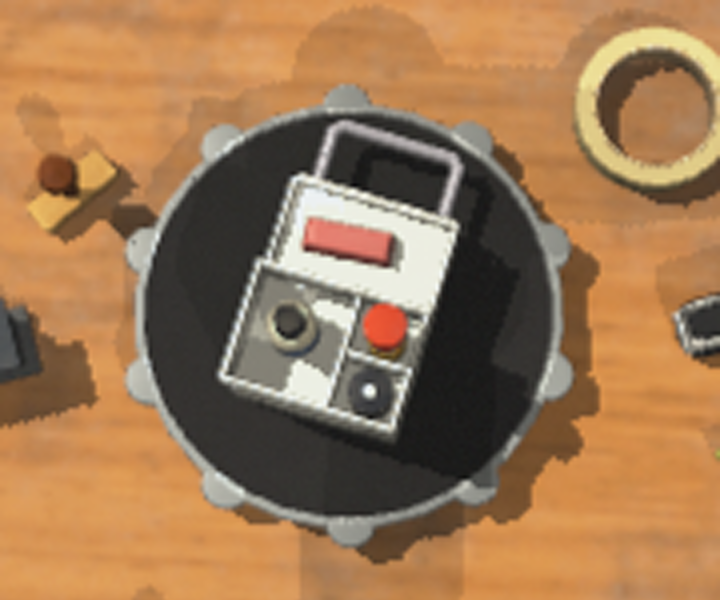

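Checks against the given sizes:
- Axis at (0.5786, 0.0996). The enclosing radius is 0.1469, against 0.147 expected.
- The drawer direction is -17.4° by lobe phase, pull and box rectangle alike.
- The crop shows the bottle at (290,325), the glue stick at (385,325), the battery at (370,390) and the eraser at (348,240).

The drawer needs about 162.6° clockwise. I'll do this in two sweeps along the near-right rim with the fingers shut.

```bash
cat >> h.py <<'E'
C=np.array([.5786,.0996]); ZP=.020+.011
def pose(th,z,r=.151):
    t=np.radians(th); yaw=np.radians(th-270)   # tool x tangential
    return [C[0]+r*np.cos(t),C[1]+r*np.sin(t),z],[np.pi,0,yaw]
def angle(tag,look=.55):
    f=snap('top',tag); P=cloud(f); ok=f['range_z']>0; R=np.hypot(P[...,0]-C[0],P[...,1]-C[1])
    b=ok&(R<.125)&(R>.09)&(abs(P[...,2]-.066)<.010); v=P[b][:,:2].mean(0)-C if b.any() else np.array([np.nan]*2)
    k=ok&(abs(P[...,2]-.034)<.006)&(R>.140)&(R<.149); a=np.arctan2(P[k][:,1]-C[1],P[k][:,0]-C[0])
    ph=np.degrees(np.angle(np.exp(10j*a).sum())/10)
    pa=np.degrees(np.arctan2(v[1],v[0])); g=ph+18; g+=36*round((pa-g)/36)
    print('pull ang',pa,'r',np.hypot(*v),'n',b.sum(),'lobe-based',g); return pa,g
def enter(th,r=.151):
    p,o=pose(th,.20,r); robot.goto(p,o)
    p,o=pose(th,ZP,r); hit=robot.move_straight(p,.15,contact_N=5); 
    if hit: print('CONTACT on way down',robot.sense()['tcp_pos'])
    return hit
def sweep(a,b,step=8,vel=.06,r=.151):
    n=max(1,int(np.ceil(abs(b-a)/step)))
    for th in np.linspace(a,b,n+1)[1:]:
        p,o=pose(th,ZP,r)
        if robot.move_straight(p,vel,attitude=o,contact_N=15): print('HIT at',th,robot.sense()['wrist_force']); return False
    return True
def leave(th,r=.151):
    p,o=pose(th,.20,r); robot.move_straight(p,.2)
E
python3 - <<'E'
from h import *
for th in range(274,165,-8):
    p,o=pose(th,ZP); q=robot.inverse_kinematics(p,o); print(th,None if q is None else np.round(q,2))
robot.grip(0.0,20)
if not enter(270.6):
    print(sweep(270.6,256)); s=robot.sense(); print(s['t'],s['tcp_pos'],s['wrist_force']); angle('a1'); snap('side','s1')
E
```

```text
274 [ 0.42  0.66 -0.55  1.88  0.49  0.74 -0.34]
266 [ 0.4   0.63 -0.51  1.93  0.46  0.7  -0.46]
258 [ 0.38  0.59 -0.48  1.98  0.43  0.67 -0.59]
250 [ 0.35  0.56 -0.45  2.03  0.4   0.63 -0.72]
242 [ 0.31  0.54 -0.42  2.08  0.38  0.6  -0.85]
234 [ 0.28  0.51 -0.39  2.12  0.35  0.57 -1.  ]
226 [ 0.24  0.49 -0.39  2.16  0.35  0.55 -1.17]
218 [ 0.22  0.48 -0.4   2.19  0.36  0.54 -1.36]
210 [ 0.21  0.47 -0.43  2.21  0.38  0.53 -1.57]
202 [ 0.19  0.47 -0.47  2.23  0.42  0.53 -1.78]
194 [ 0.14  0.46 -0.46  2.24  0.41  0.52 -1.96]
186 [ 0.06  0.46 -0.42  2.24  0.38  0.51 -2.12]
178 [-0.    0.46 -0.4   2.23  0.36  0.51 -2.29]
170 [-0.05  0.46 -0.4   2.21  0.36  0.52 -2.47]
True
5.4 [ 0.54264224 -0.04689863  0.03116238] [-0.63617587 -0.64478946  0.12306686]
pull ang -22.491052663089697 r 0.10018644796165478 n 161 lobe-based -22.130065288582315
```

View pics/s1.png

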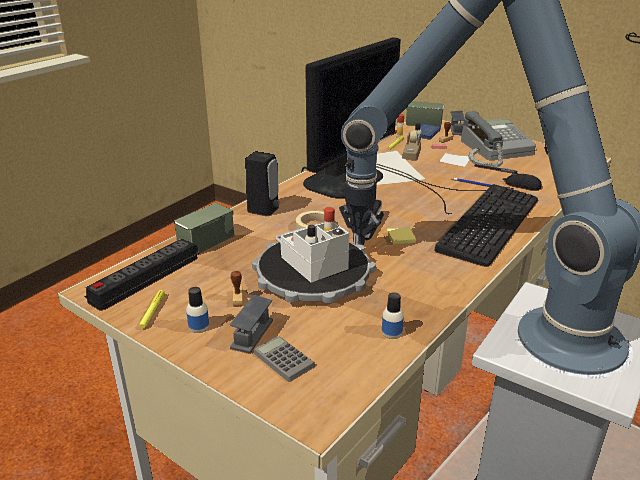

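The side view shows the shut fingertips in the rim gap at about (360,235), clear of the organizer and the stapler. The turntable has turned 5°, so the push works and I'll continue.

```bash
python3 - <<'E'
from h import *
if sweep(256,178):
    sweep(178,182); leave(182)
    pa,g=angle('a2'); print(robot.sense()['t'])
    if abs(pa-g)<5:
        e=g; 
        while e<252: e+=36
        print('enter gap',e)
        if not enter(e):
            rem=180+g   # cw still to go
            end=e-9.9-rem; print('rem',rem,'end',end)
            ok=sweep(e,end+12)
            s=robot.sense(); print(ok,s['t'],s['wrist_force']); angle('a3')
E
```

```text
pull ang -101.98649922969139 r 0.10086662100248857 n 172 lobe-based -101.34550667071018
11.7833
enter gap 258.65449332928983
rem 78.65449332928982 end 170.10000000000002
True 19.3333 [-0.82429693 -0.07922794 -0.008711  ]
pull ang -158.7418139197506 r 0.0959346304507597 n 66 lobe-based -168.9637754562728
```

```bash
python3 - <<'E'
from h import *
ok=sweep(182.1,171.2,step=4,vel=.03); print(ok)
robot.sleep(.2); sweep(171.2,176); leave(176); robot.sleep(.2)
p,o=pose(235,.25,.25); robot.goto(p,o)   # clear of view
angle('a4'); snap('side','s4'); s=robot.sense(); print(s['t'])
f=dict(np.load('pics/a4.npz')); P=cloud(f); R=np.hypot(*(P[...,:2]-C).transpose(2,0,1))
b=(R<.1)&(P[...,2]>.085)&(P[...,2]<.14)&(f['range_z']>0); print(cv2.minAreaRect(P[b][:,:2].astype(np.float32)))
b=(R<.14)&(abs(P[...,2]-.066)<.01)&(P[...,0]<C[0]-.085); q=P[b]; print(len(q),q.min(0),q.max(0),np.median(q,0))
im=f['image'][140:300,220:400,::-1]; cv2.imwrite('pics/c4.png',cv2.resize(im,None,fx=3.5,fy=3.5,interpolation=cv2.INTER_CUBIC))
E
```

```text
True
pull ang -179.23017038666234 r 0.10076665043363991 n 156 lobe-based -179.76902216001537
23.9833
((0.5798287391662598, 0.09953568875789642), (0.10403622686862946, 0.13576295971870422), 89.74739837646484)
144 [0.47017521 0.05660926 0.06184716] [0.49230739 0.14104311 0.07289518] [0.47512458 0.09881449 0.06802011]
```

View pics/c4.png

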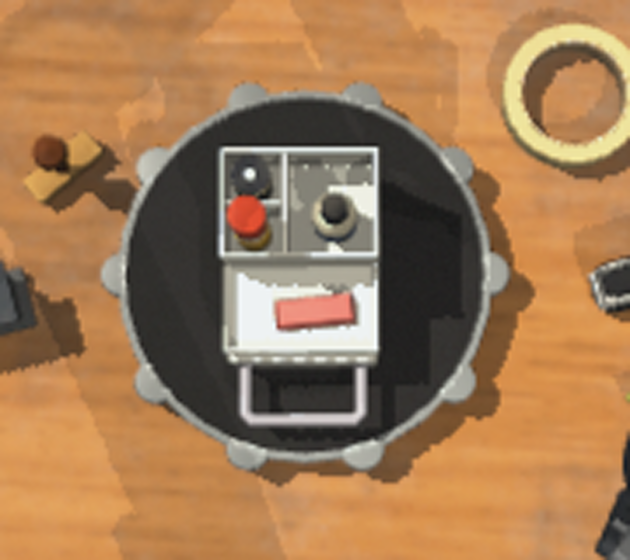

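The drawer faces front to about 0.3° and is still shut, with the bar at (303,413) in the crop and all contents upright. Next I hook the bar with the shut fingertips.

```bash
python3 - <<'E'
from h import *
x,y=.4941,.0993; o=[np.pi,0,-np.pi/2]; zt=.047+.011
for p in ([x,y,zt],[.436,y,zt]): print(robot.inverse_kinematics(p,o) is not None)
robot.goto([x,y,.20],o)
if robot.move_straight([x,y,zt],.06,contact_N=3): print('CONTACT down',robot.sense()['tcp_pos'],robot.sense()['wrist_force'])
else:
    for xx in np.arange(x-.0115,.4365,-.0115):
        h=robot.move_straight([xx,y,zt],.02,contact_N=8); s=robot.sense(); print(h,s['tcp_pos'].round(4) if hasattr(s['tcp_pos'],'round') else s['tcp_pos'],np.round(s['wrist_force'],2))
        if h: break
    angle('a5'); snap('side','s5'); print(robot.sense()['t'])
E
```

```text
True
True
False [0.4825 0.0993 0.058 ] [-0.04 -0.74 -0.63]
False [0.4706 0.0993 0.0579] [ 0.24 -0.47  0.11]
False [0.4591 0.0993 0.0579] [-0.04  0.01 -0.4 ]
False [0.4476 0.0993 0.058 ] [-0.23 -0.02  0.  ]
False [0.4361 0.0993 0.0579] [-0.39  0.92  0.64]
pull ang -167.31655258501306 r 0.08591544687269166 n 7 lobe-based -179.82910866505577
31.425
```

View pics/s5.png

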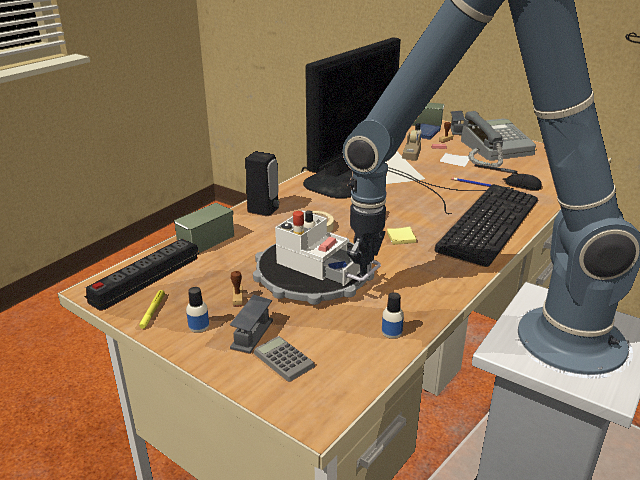

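The drawer is out at about (345,268). Next I ease off the bar, lift clear and check.

```bash
python3 - <<'E'
from h import *
robot.move_straight([.4421,.0993,.058],.02); robot.move_straight([.4421,.0993,.22],.08,contact_N=6)
p,o=pose(235,.25,.25); robot.goto(p,o); robot.sleep(.3)
angle('a6'); f=dict(np.load('pics/a6.npz')); P=cloud(f); R=np.hypot(*(P[...,:2]-C).transpose(2,0,1)); ok=f['range_z']>0
b=ok&(abs(P[...,2]-.067)<.007)&(P[...,0]<C[0]-.125)&(abs(P[...,1]-C[1])<.03)&(R<.2); q=P[b]; print('bar',len(q),q.mean(0),'open',C[0]-.106-q[:,0].mean())
P0=cloud(dict(np.load('pics/top0.npz')))
for n,(x0,y0,x1,y1) in dict(stamp=(222,170,252,200),tape=(362,145,406,190),punch=(175,210,232,246),calc=(175,245,216,297),stapler=(386,198,456,231),pad=(397,234,437,274)).items():
    c=[]
    for A in(P0,P): w=A[y0:y1,x0:x1].reshape(-1,3); c.append(w[(w[:,2]>.008)&(w[:,2]<.08)].mean(0))
    print(n,(c[1]-c[0]).round(4))
im=f['image'][140:300,220:400,::-1]; cv2.imwrite('pics/c6.png',cv2.resize(im,None,fx=3.5,fy=3.5,interpolation=cv2.INTER_CUBIC))
s=robot.sense(); print(s['t'],s['tcp_pos'],s['wrist_force'])
E
```

```text
pull ang -177.10486478506485 r 0.1079276977161297 n 111 lobe-based -179.74822812438006
bar 97 [0.42129051 0.09954927 0.06758689] open 0.05130948998264834
stamp [ 0.0003 -0.0001  0.0001]
tape [-0.     -0.0003  0.0001]
punch [ 0.0003 -0.0003 -0.    ]
calc [ 0.     -0.0001  0.0001]
stapler [-0.0003  0.0001 -0.0001]
pad [0.0157 0.0174 0.0001]
35.6417 [ 0.43527402 -0.10487916  0.24995001] [-0.02062332 -0.05217026  0.1787853 ]
```

View pics/c6.png

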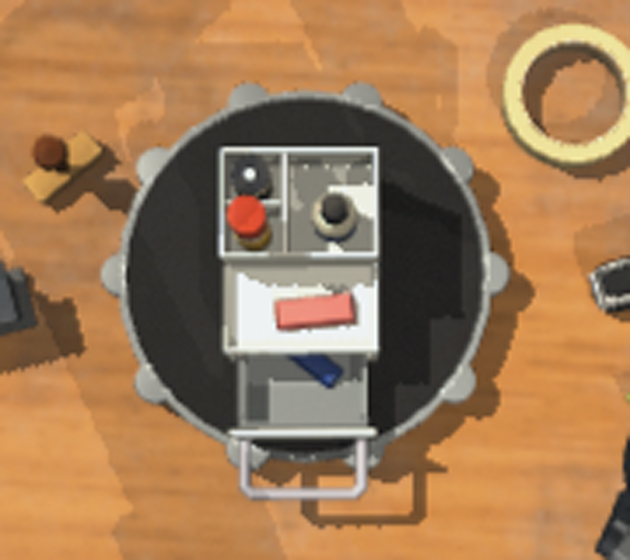

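The drawer is 51 mm out and facing front, with the USB stick visible at (318,370) and the contents upright. The sticky pad reading is probably the gripper hiding part of it, so I'll move the arm aside and recheck before handing in.

```bash
python3 - <<'E'
from h import *
robot.move_joints([1.139,.469,-.049,1.532,.024,1.141,-.082]); robot.sleep(.3)
f=snap('top','a7'); c=[]
for A in(cloud(dict(np.load('pics/top0.npz'))),cloud(f)):
    w=A[234:274,397:437].reshape(-1,3); c.append(w[(w[:,2]>.008)&(w[:,2]<.08)].mean(0))
print(c[1]-c[0],robot.sense()['t'])
if np.abs(c[1]-c[0]).max()<.003: robot.close_job(); print('handed in')
E
```

```text
[ 1.15654644e-04 -1.67990440e-05 -3.38233058e-06] 37.95
the job is handed in; nothing more can be done
handed in
```

The job is done and handed in at about 38 s of the 72 s allowed; no verdict was reported.

**What I did:** I turned the turntable about 162° clockwise in two sweeps, pushing its rim lobes with the shut fingertips. I then put the shut fingers down behind the bar and drew the drawer out slowly. They eased off and lifted clear without contact.

**Last checks:**
- **Facing:** the drawer was about 0.3° off front by the rim lobes. It was shut when it reached front, before the pull.
- **Opening:** about 51 mm, with the USB stick visible inside.
- **Contents:** the glue stick, bottle, battery and eraser looked upright and in place. I judged this from the picture and did not measure their heights.
- **Bystanders:** all six moved less than 1 mm.

**Readings that disagreed:** two readings from the camera were off.
- The sticky pad first appeared about 23 mm off because the gripper hid part of it. With the arm moved away it read 0.1 mm.
- The pull's angle reading was off in some pictures (-159° and -167° with the arm in view, -177° with the drawer open), because the arm hid the bar or the open drawer put it outside the search area. I relied on the rim lobes for those.

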